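# Open the blocked curing cabinet

## Task

The amber jar stands in the way of the curing cabinet's door. First pick it up and set it down upright on the floor of the blue tray, beside the white cup already there (lower it, do not drop it); then take the cabinet door by its handle and swing it wide open, square to the cabinet, so that moulds can be loaded. Do not knock the jar or the cup over, and leave the two larger mixing pots beyond the tray where they are.

Things in the scene. Friction and masses are not known exactly. Their poses are not given: they have to be found in the camera images.
- door (a joint): Hinge angle of the cabinet door, rad: 0 closed, grows as it opens, stop at 1.8. At the start it may be up to 0.12 rad ajar. Light friction (about 0.1 N m), no spring, no latch: it stays where it is left. Opening turns the door counter-clockwise seen from above.
- door_handle (a point): Grip point on the door's steel handle, a vertical round bar 14 mm thick, 117 mm long, 42 mm off the door's outer face. It lies on the bar's axis, 25 mm below the bar's top end and 30 mm below the cabinet's flat top. Stand-offs join the bar 30 and 78 mm below it; above, the bar is free to pinch from above. Axes turn with the door: -x out of its outer face, y from hinge to free edge, z up.
- door_hinge (a point): On the vertical hinge axis (inner face of the door), at mid height of the door. The blue door is 236 mm wide, 252 mm high, 18 mm thick. The handle point is 60 mm out (door's -x) and 206 mm across (door's y) from the hinge axis. Axes as for the handle.
- cabinet: Grey bench-top curing cabinet, blue door, fixed, 240 mm deep (x), 240 mm wide (y), 260 mm high. Origin: centre of its underside. Its front with the door faces its own -x, roughly the robot's right (world -y); the hinge is at its -y edge, the front corner farther from the robot, the handle at the nearer one.
- jar: Closed amber glass jar with white screw cap and paper label, 60 mm in diameter up to 100 mm height, 130 mm high with a narrower cap of 53 mm, about 0.3 kg. Origin: centre of its underside, z up. It stands on the table in front of the cabinet, 120 to 170 mm out from the closed door's outer face, within the door's swing.
- tray: Shallow blue plastic tray fixed to the table, 180 mm (x) by 280 mm (y), rim 14 mm high, walls and floor 5 mm thick. Origin: centre of its underside. The +y half is empty.
- cup: White open mixing cup, 72 mm rim, 90 mm high, standing loose on the tray's -y half. Origin: centre of its underside.
- potA: Larger white mixing pot, 90 mm rim, 110 mm high, beyond the tray. Origin: centre of its underside. Leave alone.
- potB: White mixing pot, 80 mm rim, 100 mm high, beyond the tray. Origin: centre of its underside. Leave alone.

How it is judged:
By the outcome, as a careful person would: the job done as asked, in the order asked, and still so for the second after the job is handed in, with the robot touching nothing.
It also fails if it takes over 56 s, if anything falls off the work surface, if the arm or the gripper's body presses on something with over 40 N, if the wrist force passes 120 N, or if a joint passes its speed limit or range.

## Robot

A 6-joint arm with a two-finger parallel gripper is mounted at the origin on the work surface. World frame = base frame: x ahead of the robot, y to its left, z up, the work surface at z = 0. Lengths are in mm, angles in rad, forces in N, time in s.
With the tool pointing down it reaches from about 350 to 775 mm from the base axis. Payload 7.3 kg.
Tool frame: the origin (TCP) lies midway between the tips of the shut fingers; the grasp point (between the pads) lies 19 mm behind it; z points along the fingers, y is the line along which they close (so a half turn about z gives the same grasp; the last joint's range is limited). The gripper opens to 92 mm and grips with 3 to 60 N. Pads are 19 mm wide; open, the fingers measure 130 mm over their backs; the gripper's body (75 mm by 190 mm) begins 47 mm behind the grasp point.
Start: joints at [-1.449, 0.342, 1.524, -0, 1.275, -0.146], TCP at [138.942, -506.3, 226.741] pointing down, gripper open.
Joint ranges: [-2.53, 2.53], [-0.77, 2.02], [0.04, 2.7], [-1, 4.14], [0.28, 2.66], [-3.11, 3.11]. Speed limits (rad/s): [2.57, 2.57, 3.14, 3.14, 3.14, 3.14].

## Interface

Orientations are given as [roll, pitch, yaw] about the fixed x, y, z axes, in that order (R = Rz(yaw) Ry(pitch) Rx(roll)).
In Python, from plant import bot gives the robot as it stands.
- The arm moves only by the tool servo_tool, never from a script. Its argument "deltas" is a list of rows, each a list of 2 entries, a list of its own where there are three numbers: the shift along the tool's x, y, z in m, then the turn, a rotation vector about the tool's x, y, z in degrees. A call has 1 to 20 rows; each row shifts and turns the commanded pose from where the row before left it, along the tool's axes as they then stand; what a row does not reach is not made up. A row lasts 1/8 s, in which the tool goes at most 62.5 mm and 10.7 degrees, less where a joint would pass 70% of its speed; a pose out of reach is approached as far as the arm can. A call with a gripper value outside its range is refused whole. "fingers" is the opening, from 0 (shut) to 1 (fully open), set as the call begins (left out, the last holds). The fingers move at their own pace and stop on an object; the grip force is fixed at half the most. Time passes only in rows, so rows that do not move let the fingers close. It gives the time, the measured TCP pose, the force, the opening and the grip force at its end, in the units of the state.
- bot.get_obs(): the state, without advancing time (a new reading comes with each control period).
- bot.capture(name): name is "side" or "top"; returns the picture (480x640x3 uint8, red, green, blue); there is no depth.
- bot.camera_model(name): a dict with "mtx" (3x3 intrinsics, pixels), "xyz" and "rotation" of the camera in the world. Camera axes: x right, y down, z forward; pixel columns grow to the right and rows downward; lengths in mm; the calibration is good to about 2 mm. A picture is of the moment at which its call begins. camera_model takes no time and is no camera call.
- bot.close_job(): hands the job in; it is judged then, once.
The state is a dict: "time": time; "joint_positions": joint angles; "dq": joint speeds; "tau": joint torques, N m; "tool_pos": TCP position; "tcp_rot": TCP orientation; "contact_force": force on the tool from outside, world axes, zero at the start; "moment": the same for the moment, N m; "grip_width": finger opening in mm; "finger_force": force on a finger pad.
Only numpy, scipy, OpenCV 4.12 (cv2) and the standard library are available. Lean on these libraries where they do the work, as an engineer would, in place of code of your own. Each camera call takes 0.05 s, during which the arm holds its last target. There are 200 camera calls.

## Working session

There is one attempt and no reset: what is moved stays moved. The work goes in short steps, Python scripts to look and compute and a tool call to move; the robot and the scene stay as the last step left them, time stands still between calls to the robot, and variables do not carry over. Pictures are saved under pics/ and viewed, at most 10 in all, crops included, and the job is handed in when it is done.

Besides the shell and the picture viewer there is one more tool, called after "Emit:" as name(argument=value, ...) on one line, values as JSON. servo_tool: Moves the arm, as the interface text tells. Its arguments: {"type":"object","properties":{"deltas":{"type":"array"},"fingers":{"type":"number"}},"required":["deltas"]}

```bash
mkdir -p pics; ls
python3 - <<'E'
from plant import bot
import cv2
for n in("top","side"):
    im=bot.capture(n); cv2.imwrite(f"pics/{n}0.png",im[:,:,::-1]); m=bot.camera_model(n); print(n,m)
print(bot.get_obs())
E
```

```text
pics
top {'mtx': array([[606.1296375 ,   0.        , 324.38878093],
       [  0.        , 606.1296375 , 239.70337264],
       [  0.        ,   0.        ,   1.        ]]), 'xyz': array([ 476.90302564,   22.31466094, 1307.16734405]), 'rotation': array([-3.04476131,  0.01729794, -1.55058077])}
side {'mtx': array([[592.14983762,   0.        , 331.07331549],
       [  0.        , 592.14983762, 238.65157819],
       [  0.        ,   0.        ,   1.        ]]), 'xyz': array([1394.2072779 ,  703.72178424, 1199.49149869]), 'rotation': array([-2.35849777,  0.01808091,  2.23848272])}
{'time': 0.1, 'joint_positions': array([-1.44903826e+00,  3.42663911e-01,  1.52490968e+00, -3.08129012e-05,
        1.27537914e+00, -1.46012528e-01]), 'dq': array([ 0.00063886, -0.00194137, -0.00050297,  0.00069725,  0.00043558,
       -0.0011648 ]), 'tau': array([ 3.22597538e-03, -4.32004023e+01, -2.44695157e+01,  7.19255162e-02,
        5.24943159e-02, -4.91762910e-05]), 'tool_pos': array([ 138.86831101, -505.93517679,  226.11293382]), 'tcp_rot': array([-3.14024276e+00, -1.68730851e-04,  2.67779474e-01]), 'contact_force': array([-0.89267492,  0.39816437,  0.08587044]), 'moment': array([-0.08163518,  0.01695386,  0.01320344]), 'finger_force': 0.0, 'grip_width': 91.63514229708804}
```

View pics/top0.png

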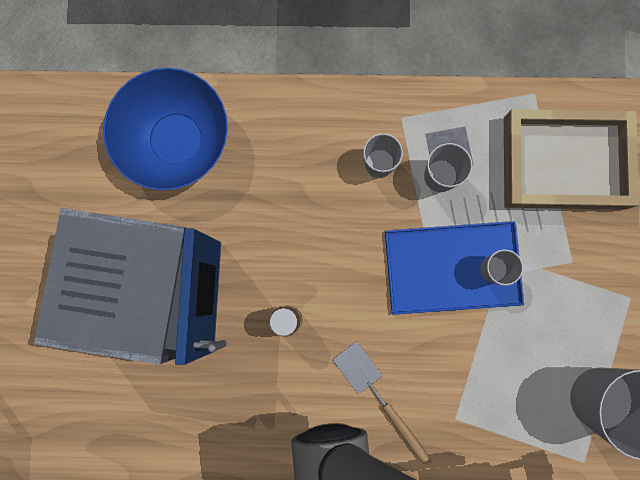

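View pics/side0.png

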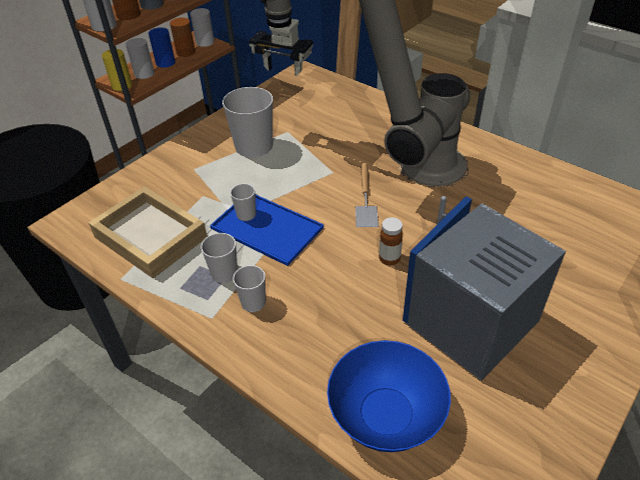

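The top view shows the jar cap at about (284,321), the tray at (386–523, 222–314) with the cup at (505,267), the cabinet top at (29–185, 209–363), and the handle at about (212,347). The side view shows the jar at (391,240) and the handle top at (443,200).

```bash
cat > h.py <<'E'
import numpy as np, cv2
from scipy.spatial.transform import Rotation as Ro
from plant import bot
def ray(n,p):
    m=bot.camera_model(n); R=Ro.from_euler('xyz',m['rotation']).as_matrix()
    d=R@np.linalg.solve(m['mtx'],[p[0],p[1],1.]); return m['xyz'],d
def onz(n,p,z):
    o,d=ray(n,p); return o+d*(z-o[2])/d[2]
def tri(pt,ps):
    (a,u),(b,v)=ray('top',pt),ray('side',ps)
    s=np.linalg.lstsq(np.c_[u,-v],b-a,rcond=None)[0]; A=a+u*s[0];B=b+v*s[1]
    return (A+B)/2,np.linalg.norm(A-B)
def blobs(m,roi,k=1):
    x0,y0,x1,y1=roi; z=np.zeros_like(m,np.uint8); z[y0:y1,x0:x1]=m[y0:y1,x0:x1]
    c,_=cv2.findContours(z,cv2.RETR_EXTERNAL,cv2.CHAIN_APPROX_NONE); return sorted(c,key=cv2.contourArea)[::-1][:k]
E
python3 - <<'E'
from h import *
np.set_printoptions(precision=1,suppress=True)
t=cv2.imread('pics/top0.png');s=cv2.imread('pics/side0.png')
def white(i): h=cv2.cvtColor(i,cv2.COLOR_BGR2HSV); return ((h[...,1]<50)&(h[...,2]>140)).astype(np.uint8)*255
def blue(i): h=cv2.cvtColor(i,cv2.COLOR_BGR2HSV); return ((abs(h[...,0].astype(int)-112)<12)&(h[...,1]>150)&(h[...,2]>60)).astype(np.uint8)*255
c=blobs(white(t),(260,300,310,345))[0]; (u,v),r=cv2.minEnclosingCircle(c); print('cap',u,v,r,onz('top',(u,v),130), 'dia',np.linalg.norm(onz('top',(u-r,v),130)-onz('top',(u+r,v),130)))
c=blobs(white(s),(375,210,405,238))[0]; print('cap side',cv2.boundingRect(c)); x,y,w,h=cv2.boundingRect(c); print(onz('side',(x+w/2,y+w*.38),130))
c=blobs(blue(t),(375,210,540,325))[0]; q=cv2.boxPoints(cv2.minAreaRect(c)); print('tray',cv2.minAreaRect(c)); P=np.array([onz('top',p,14) for p in q]); print(P,P.mean(0),np.linalg.norm(np.diff(P,axis=0),axis=1))
P=np.array([onz('top',p,260) for p in [(61,209),(185,228),(162,363),(29,346)]]); print('cab',P,np.linalg.norm(P-np.roll(P,-1,0),axis=1))
print('cup rim',onz('top',(505,267),90))
print('handle',onz('top',(212,347),255),tri((212,347),(444,199)))
a=cv2.resize(t[200:380,130:310],None,fx=3.3,fy=3.3,interpolation=cv2.INTER_CUBIC); b=cv2.resize(s[180:320,390:490],None,fx=4,fy=4,interpolation=cv2.INTER_CUBIC)
o=np.zeros((600,800,3),np.uint8); o[:594,:594]=a; cv2.imwrite('pics/c1.png',o[:594,:594]); cv2.imwrite('pics/c2.png',b)
E
```

```text
cap 283.0597839355469 321.51629638671875 13.516544342041016 [430.9 121.5 130. ] dia 52.20322917769331
cap side (382, 217, 21, 14)
[434.  125.5 130. ]
tray ((453.9291076660156, 267.5423278808594), (83.88129425048828, 132.96900939941406), 85.76361083984375)
[[ 624.   -81.3   14. ]
 [ 650.3 -364.1   14. ]
 [ 472.6 -375.3   14. ]
 [ 446.3  -96.2   14. ]] [ 548.3 -229.2   14. ] [284.1 178.  280.3]
cab [[623.9 506.6 260. ]
 [594.3 286.3 260. ]
 [361.3 315.9 260. ]
 [385.  547.2 260. ]] [222.3 234.8 232.5 242.3]
cup rim [ 546.6 -316.3   90. ]
handle [389.7 232.2 255. ] (array([388.2, 235.2, 245.6]), np.float64(2.7476066624832414))
```

View pics/c1.png

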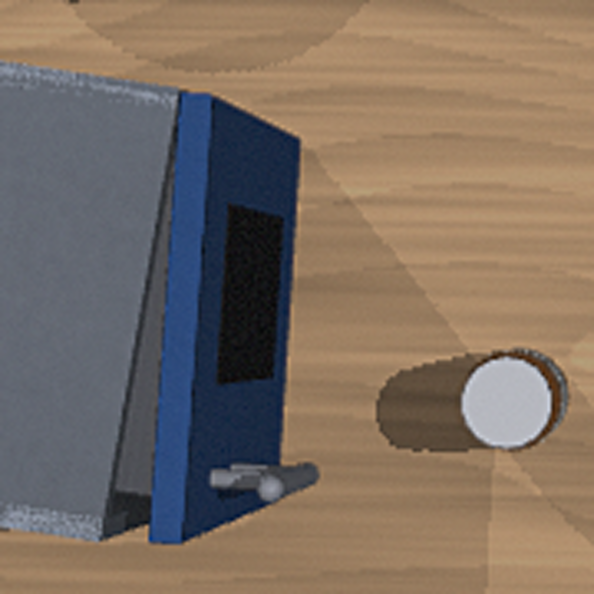

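View pics/c2.png

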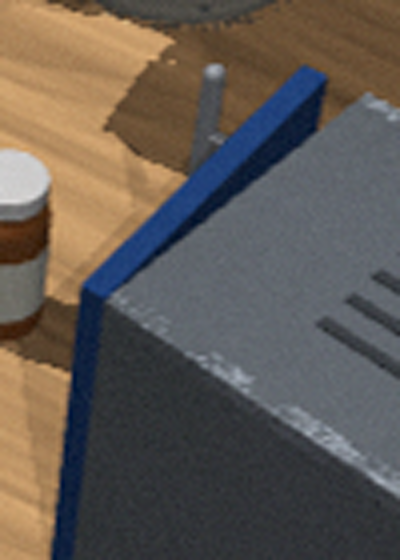

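Run:
```python
from h import *
np.set_printoptions(precision=2,suppress=True)
hz=onz('top',(184.5,228.2),256); fi=onz('top',(175.5,364),256); ho=onz('top',(194.2,228.8),256); fo=onz('top',(185.5,364.5),256)
print(hz,fi,ho,fo, np.linalg.norm(fi-hz),np.linalg.norm(ho-hz),np.linalg.norm(fo-fi))
d=(fi-hz)+(fo-ho); d/=np.linalg.norm(d); print('door dir',d,np.degrees(np.arctan2(d[1],d[0])))
n=np.array([d[1],-d[0],0]); n*= -np.sign(n[1]); 
b=onz('top',(211.8,348.2),255); print('bar top',b,'side',onz('side',(443.5,198),255),tri((211.8,348.2),(443.5,198)))
print('from door', hz+206*d+60*n)
rel=b-hz; print('along',rel@d,'out',rel@n)
# side-view door corners
for p in [(104,290),(85,284),(325,78),(303,68)]: print('side',onz('side',(390+p[0]/4,180+p[1]/4),256))
C=[onz('top',p,260) for p in [(61,209),(184,228),(160.9,363.6),(29,346)]]
for i,j in((0,1),(3,2),(1,2),(0,3)):
    e=C[j]-C[i]; print('cab edge',np.degrees(np.arctan2(e[1],e[0])),np.linalg.norm(e),C[i])
```

```text
[594.34 288.18 256.  ] [359.67 293.69 256.  ] [593.6  271.07 256.  ] [359.21 276.43 256.  ] 234.7379697489439 17.126608977383178 17.265792847361514
door dir [-1.    0.02  0.  ] 178.6725796168885
bar top [387.69 232.43 255.  ] side [394.63 237.98 255.  ] (array([386.92, 234.13, 247.53]), np.float64(0.4850736897252979))
from door [387.01 232.97 256.  ]
along 205.30526024120334 out 60.5166012847671
side [588.24 283.34 256.  ]
side [590.7  272.62 256.  ]
side [360.58 293.95 256.  ]
side [360.46 279.06 256.  ]
cab edge -97.7263388002416 220.53782667501017 [623.88 506.59 260.  ]
cab edge -96.16762653840557 230.785190470544 [385.03 547.2  260.  ]
cab edge 172.76730258316317 235.8719632060202 [594.23 288.06 260.  ]
cab edge 170.35069694329357 242.27730657002726 [623.88 506.59 260.  ]
```

Door checks out: hinge (594,288), handle (387,233) with 205/60 mm offsets as specified, door along 178.7°, ajar about 0.1 rad. The jar is at (431,121.5), and its cap measures 52 mm. Next: check the big bucket near the start, the pots and the cup.

Run:
```python
from h import *
np.set_printoptions(precision=1,suppress=True)
print('bucket rim near edge side', [onz('top',(601,410),z) for z in (100,150,200)])
print('bucket tri',tri((601,410),(252,110)), 'base (side)',onz('side',(257,150),0))
print('bucket rim left/right side',[[onz('side',p,z) for p in((224,98),(273,98))] for z in(130,160,200)])
print('potA',onz('top',(449,165),110),'potB',onz('top',(383,153),100),'cup',onz('top',(505,267),90),onz('side',(244,190),90))
```

```text
bucket rim near edge side [array([ 272.9, -495.8,  100. ]), array([ 281.4, -474.4,  150. ]), array([ 289.8, -452.9,  200. ])]
bucket tri (array([ 294.7, -481.2,  168.4]), np.float64(34.84571083678011)) base (side) [ 289.9 -512.8    0. ]
bucket rim left/right side [[array([ 264.3, -669.8,  130. ]), array([ 165.9, -537.2,  130. ])], [array([ 296. , -631.3,  160. ]), array([ 200.3, -502.3,  160. ])], [array([ 338.3, -579.9,  200. ]), array([ 246.3, -455.9,  200. ])]]
potA [ 747.6 -201.   110. ] potB [772.4 -69.6 100. ] cup [ 546.6 -316.3   90. ] [ 535.7 -319.4   90. ]
```

Emit:
servo_tool(deltas=[[[0,0,-0.014],[0,0,-9.33]],[[0,0,-0.014],[0,0,-9.33]],[[0,0,-0.014],[0,0,-9.33]],[[0,0,-0.014],[0,0,-9.33]],[[0,0,-0.014],[0,0,-9.33]],[[0,0,-0.014],[0,0,-9.33]],[[0,0,-0.014],[0,0,-9.33]],[[0,0,-0.014],[0,0,-9.33]]], fingers=1)

```text
time: 1.1
tool_pos: [138.9, -506.1, 338.8]
tcp_rot: [-3.141, -0.001, 1.576]
contact_force: [-0.3, -0.5, 0.4]
grip_width: 91.8
finger_force: 0.0
```

Emit:
servo_tool(deltas=[[[0.0278,0.031,0],[0,0,0]],[[0.0278,0.031,0],[0,0,0]],[[0.0278,0.031,0],[0,0,0]],[[0.0278,0.031,0],[0,0,0]],[[0.0278,0.031,0],[0,0,0]],[[0.0278,0.031,0],[0,0,0]],[[0.0278,0.031,0],[0,0,0]],[[0.0278,0.031,0],[0,0,0]],[[0.0278,0.031,0],[0,0,0]],[[0.0278,0.031,0],[0,0,0]],[[0.0278,0.031,0],[0,0,0]],[[0.04,-0.006,0],[0,0,0]],[[0.04,-0.006,0],[0,0,0]],[[0.04,-0.006,0],[0,0,0]],[[0.04,-0.006,0],[0,0,0]],[[0.04,-0.006,0],[0,0,0]],[[0.04,-0.006,0],[0,0,0]],[[0.04,-0.006,0],[0,0,0]],[[0.04,-0.006,0],[0,0,0]],[[0,0,0],[0,0,0]]])

```text
time: 3.6
tool_pos: [431.4, 121.4, 338.4]
tcp_rot: [-3.141, -0.0, 1.574]
contact_force: [0.5, -0.3, -0.9]
grip_width: 91.9
finger_force: 0.0
```

Emit:
servo_tool(deltas=[[[0,0,0.03],[0,0,0]],[[0,0,0.03],[0,0,0]],[[0,0,0.03],[0,0,0]],[[0,0,0.03],[0,0,0]],[[0,0,0.03],[0,0,0]],[[0,0,0.03],[0,0,0]],[[0,0,0.02],[0,0,0]],[[0,0,0.02],[0,0,0]],[[0,0,0.015],[0,0,0]],[[0,0,0.015],[0,0,0]],[[0,0,0.01],[0,0,0]],[[0,0,0.008],[0,0,0]],[[0,0,0],[0,0,0]]])

```text
time: 5.22
tool_pos: [431.9, 119.2, 70.3]
tcp_rot: [-3.141, 0.0, 1.57]
contact_force: [0.6, 0.5, 0.3]
grip_width: 91.8
finger_force: 0.0
```

Emit:
servo_tool(deltas=[[[0,0,0],[0,0,0]],[[0,0,0],[0,0,0]],[[0,0,0],[0,0,0]],[[0,0,0],[0,0,0]],[[0,0,0],[0,0,0]],[[0,0,0],[0,0,0]],[[0,0,0],[0,0,0]],[[0,0,0],[0,0,0]]], fingers=0)

```text
time: 6.22
tool_pos: [431.8, 119.4, 70.7]
tcp_rot: [-3.141, 0.0, 1.571]
contact_force: [-4.1, 0.0, 5.1]
grip_width: 59.3
finger_force: 30.0
```

Grip width is 59.3 mm at 30 N, so the jar is held. I'll lift it and carry it.

Emit:
servo_tool(deltas=[[[0,0,-0.01],[0,0,0]],[[0,0,-0.02],[0,0,0]],[[0,0,-0.025],[0,0,0]],[[0,0,-0.025],[0,0,0]],[[0,0,-0.02],[0,0,0]],[[-0.011,0.004,-0.02],[0,0,0]],[[-0.022,0.009,0],[0,0,0]],[[-0.03,0.012,0],[0,0,0]],[[-0.03,0.012,0],[0,0,0]],[[-0.03,0.012,0],[0,0,0]],[[-0.03,0.012,0],[0,0,0]],[[-0.03,0.012,0],[0,0,0]],[[-0.03,0.012,0],[0,0,0]],[[-0.025,0.01,0],[0,0,0]],[[-0.02,0.008,0],[0,0,0]],[[-0.015,0.005,0],[0,0,0]],[[-0.008,0.002,0],[0,0,0]],[[0,0,0],[0,0,0]],[[0,0,0],[0,0,0]]])

```text
time: 8.6
tool_pos: [541.8, -160.9, 190.7]
tcp_rot: [-3.141, -0.0, 1.571]
contact_force: [-0.0, 0.3, -3.5]
grip_width: 59.2
finger_force: 29.9
```

Run:
```python
from h import *
im=bot.capture('top'); s=bot.capture('side'); cv2.imwrite('pics/t1.png',im[:,:,::-1]); cv2.imwrite('pics/s1.png',s[100:400,150:550,::-1])
```

```text
(no output)
```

View pics/s1.png

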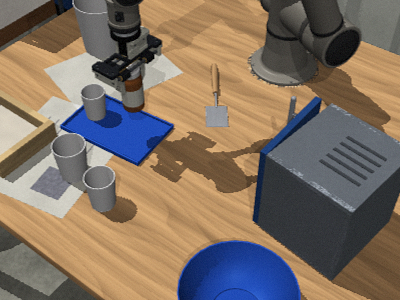

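The crop shows the jar held upright over the tray's empty half at about (133,95), with the cup at (93,103) clear of it. Lowering.

Emit:
servo_tool(deltas=[[[0,0,0.01],[0,0,0]],[[0,0,0.02],[0,0,0]],[[0,0,0.02],[0,0,0]],[[0,0,0.02],[0,0,0]],[[0,0,0.015],[0,0,0]],[[0,0,0.01],[0,0,0]],[[0,0,0.006],[0,0,0]],[[0,0,0.005],[0,0,0]],[[0,0,0.003],[0,0,0]],[[0,0,0.002],[0,0,0]],[[0,0,0.001],[0,0,0]],[[0,0,0.001],[0,0,0]],[[0,0,0],[0,0,0]],[[0,0,0],[0,0,0]]])

```text
time: 10.45
tool_pos: [542.1, -161.6, 77.8]
tcp_rot: [3.141, 0.0, 1.571]
contact_force: [-0.1, -0.5, -4.0]
grip_width: 59.3
finger_force: 29.9
```

Emit:
servo_tool(deltas=[[[0,0,0.001],[0,0,0]],[[0,0,0.0005],[0,0,0]],[[0,0,0.0005],[0,0,0]],[[0,0,0],[0,0,0]],[[0,0,0],[0,0,0]]])

```text
time: 11.08
tool_pos: [542.0, -161.6, 75.8]
tcp_rot: [3.142, 0.0, 1.571]
contact_force: [-1.2, 0.0, -2.2]
grip_width: 59.3
finger_force: 29.9
```

Emit:
servo_tool(deltas=[[[0,0,0.0005],[0,0,0]],[[0,0,0],[0,0,0]],[[0,0,0],[0,0,0]]])

```text
time: 11.45
tool_pos: [542.1, -161.7, 75.7]
tcp_rot: [3.141, 0.0, 1.571]
contact_force: [-3.6, 0.2, 5.9]
grip_width: 59.3
finger_force: 30.0
```

Emit:
servo_tool(deltas=[[[0,0,0],[0,0,0]],[[0,0,0],[0,0,0]],[[0,0,0],[0,0,0]],[[0,0,0],[0,0,0]],[[0,0,0],[0,0,0]],[[0,0,0],[0,0,0]],[[0,0,0],[0,0,0]]], fingers=1)

```text
time: 12.32
tool_pos: [542.0, -161.6, 75.2]
tcp_rot: [3.142, 0.0, 1.571]
contact_force: [-0.4, -0.4, -0.2]
grip_width: 91.6
finger_force: 0.0
```

Emit:
servo_tool(deltas=[[[0,0,-0.01],[0,0,0]],[[0,0,-0.02],[0,0,0]],[[0,0,-0.03],[0,0,0]],[[0,0,-0.04],[0,0,0]],[[0,0,-0.04],[0,0,0]],[[0,0,-0.04],[0,0,0]],[[0,0,-0.04],[0,0,0]],[[0.02,-0.008,-0.03],[0,0,0]],[[0.04,-0.016,0],[0,0,0]],[[0.04,-0.016,0],[0,0,0]],[[0.04,-0.016,0],[0,0,0]],[[0.04,-0.016,0],[0,0,0]],[[0.04,-0.016,0],[0,0,0]],[[0.04,-0.016,0],[0,0,0]],[[0.04,-0.015,0],[0,0,0]],[[0.04,-0.015,0],[0,0,0]],[[0.03,-0.012,0],[0,0,0]],[[0.02,-0.007,0],[0,0,0]],[[0.005,-0.002,0],[0,0,0]],[[0,0,0],[0,0,0]]])

```text
time: 14.82
tool_pos: [387.2, 233.2, 325.5]
tcp_rot: [3.141, 0.0, 1.571]
contact_force: [-0.3, -0.8, 0.2]
grip_width: 91.8
finger_force: 0.0
```

Run:
```python
from h import *
im=bot.capture('top'); s=bot.capture('side'); cv2.imwrite('pics/t2.png',im[:,:,::-1]); cv2.imwrite('pics/s2.png',s[:,:,::-1])
print(bot.get_obs()['tool_pos'])
```

```text
[387.42376028 232.76259314 325.31510062]
```

View pics/s2.png

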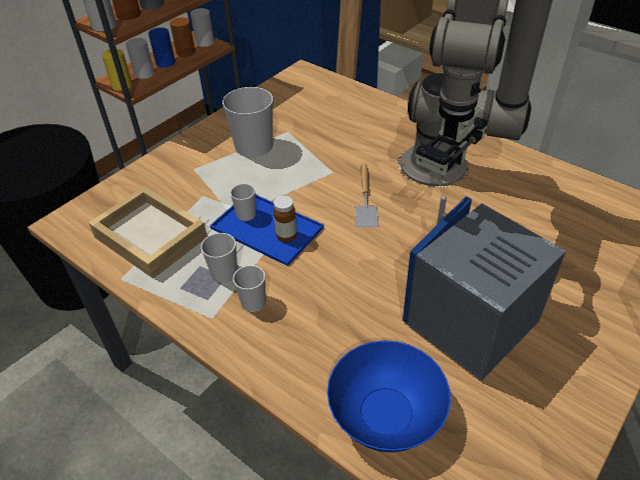

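The jar stands upright in the tray at (285,220) with the cup beside it at (244,203), and the gripper is above the handle. Descending onto the bar, then closing.

Emit:
servo_tool(deltas=[[[0,0,0.01],[0,0,0]],[[0,0,0.02],[0,0,0]],[[0,0,0.02],[0,0,0]],[[0,0,0.015],[0,0,0]],[[0,0,0.015],[0,0,0]],[[0,0,0.012],[0,0,0]],[[0,0,0.01],[0,0,0]],[[0,0,0.008],[0,0,0]],[[0,0,0.003],[0,0,0]],[[0,0,0],[0,0,0]]])

```text
time: 16.18
tool_pos: [387.2, 233.5, 212.2]
tcp_rot: [3.141, 0.0, 1.571]
contact_force: [-0.0, -0.5, 0.4]
grip_width: 92.2
finger_force: 0.0
```

Emit:
servo_tool(deltas=[[[0,0,0],[0,0,0]],[[0,0,0],[0,0,0]],[[0,0,0],[0,0,0]],[[0,0,0],[0,0,0]],[[0,0,0],[0,0,0]],[[0,0,0],[0,0,0]],[[0,0,0],[0,0,0]],[[0,0,0],[0,0,0]],[[0,0,0],[0,0,0]],[[0,0,0],[0,0,0]]], fingers=0)

```text
time: 17.42
tool_pos: [386.9, 233.4, 212.2]
tcp_rot: [-3.141, 0.0, 1.571]
contact_force: [-2.1, -1.5, 1.7]
grip_width: 13.4
finger_force: 30.0
```

Run:
```python
import numpy as np
r=np.array([-207.3,-55.2])
for d in (1.5,3,4):
    a=np.radians(d); R=np.array([[np.cos(a),-np.sin(a)],[np.sin(a),np.cos(a)]]); p=R@r-r; print(d,'tool xy mm',p[1],p[0])
```

```text
1.5 tool xy mm -5.407565722872867 1.5160040791615756
3 tool xy mm -10.773594047614736 3.1730422299873453
4 tool xy mm -14.326052581499468 4.355529731814158
```

Bar gripped (13.4 mm). Starting the swing, checking force.

Emit:
servo_tool(deltas=[[[-0.0054,0.0015,0],[0,0,-1.5]],[[-0.0054,0.0015,0],[0,0,-1.5]],[[-0.0108,0.0032,0],[0,0,-3]],[[-0.0108,0.0032,0],[0,0,-3]],[[-0.0108,0.0032,0],[0,0,-3]],[[-0.0108,0.0032,0],[0,0,-3]]])

```text
time: 18.18
tool_pos: [408.4, 181.2, 212.1]
tcp_rot: [-3.141, -0.0, 1.834]
contact_force: [-1.6, 0.3, 0.6]
grip_width: 13.5
finger_force: 30.0
```

Emit:
servo_tool(deltas=[[[-0.0108,0.0032,0],[0,0,-3]],[[-0.0108,0.0032,0],[0,0,-3]],[[-0.0108,0.0032,0],[0,0,-3]],[[-0.0108,0.0032,0],[0,0,-3]],[[-0.0108,0.0032,0],[0,0,-3]],[[-0.0108,0.0032,0],[0,0,-3]],[[-0.0108,0.0032,0],[0,0,-3]],[[-0.0108,0.0032,0],[0,0,-3]],[[-0.0108,0.0032,0],[0,0,-3]],[[-0.0108,0.0032,0],[0,0,-3]]])

```text
time: 19.42
tool_pos: [487.5, 102.4, 212.2]
tcp_rot: [-3.141, 0.0, 2.358]
contact_force: [-1.4, 0.6, 1.6]
grip_width: 13.6
finger_force: 30.0
```

Emit:
servo_tool(deltas=[[[-0.0108,0.0032,0],[0,0,-3]],[[-0.0108,0.0032,0],[0,0,-3]],[[-0.0108,0.0032,0],[0,0,-3]],[[-0.0108,0.0032,0],[0,0,-3]],[[-0.0108,0.0032,0],[0,0,-3]],[[-0.0108,0.0032,0],[0,0,-3]],[[-0.0108,0.0032,0],[0,0,-3]],[[-0.0108,0.0032,0],[0,0,-3]],[[-0.0108,0.0032,0],[0,0,-3]],[[-0.0108,0.0032,0],[0,0,-3]],[[-0.0108,0.0032,0],[0,0,-3]],[[-0.0108,0.0032,0],[0,0,-3]],[[-0.0054,0.0015,0],[0,0,-1.5]],[[-0.0054,0.0015,0],[0,0,-1.5]],[[0,0,0],[0,0,0]],[[0,0,0],[0,0,0]]])

```text
time: 21.42
tool_pos: [628.4, 76.6, 212.2]
tcp_rot: [-3.142, 0.0, 3.036]
contact_force: [-0.1, 0.4, 1.2]
grip_width: 12.9
finger_force: 30.0
```

Run:
```python
from h import *
im=bot.capture('top'); cv2.imwrite('pics/t3.png',im[:,:,::-1])
p=bot.get_obs()['tool_pos']; h=np.array([594.3,288.2]); r=p[:2]-h; print(p,np.hypot(*r),'door dir deg',np.degrees(np.arctan2(r[1],r[0])-np.arctan2(60,206))%360)
```

```text
[628.3684722   76.57903712 212.19380994] 214.3457317662974 door dir deg 262.90663166688347
```

View pics/t3.png

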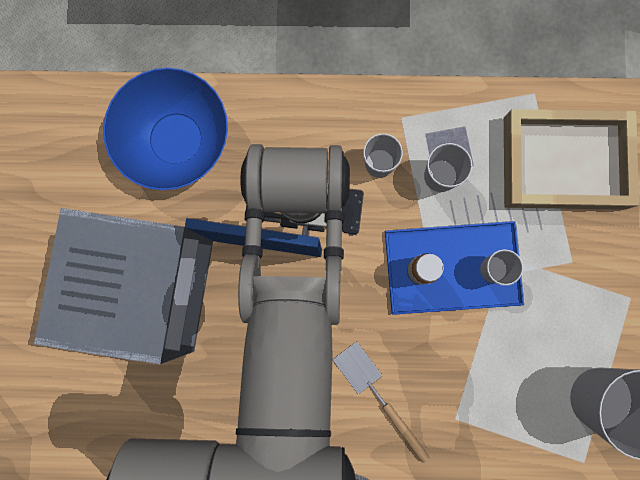

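The top view shows the door running from (187,222) to (320,245), square to the cabinet. The jar cap is at (428,267) and the cup at (502,267), both standing. Now release and lift straight up.

Emit:
servo_tool(deltas=[[[0,0,0],[0,0,0]],[[0,0,0],[0,0,0]],[[0,0,0],[0,0,0]],[[0,0,0],[0,0,0]],[[0,0,-0.01],[0,0,0]],[[0,0,-0.02],[0,0,0]],[[0,0,-0.02],[0,0,0]],[[0,0,-0.02],[0,0,0]],[[0,0,-0.02],[0,0,0]],[[0,0,-0.02],[0,0,0]],[[0,0,-0.02],[0,0,0]],[[0.04,0,0],[0,0,0]],[[0.04,0,0],[0,0,0]],[[0.04,0,0],[0,0,0]],[[0.03,0,0],[0,0,0]],[[0,0,0],[0,0,0]],[[0,0,0],[0,0,0]]], fingers=0.7)

```text
time: 23.6
tool_pos: [480.0, 92.2, 342.9]
tcp_rot: [3.142, 0.002, 3.037]
contact_force: [0.8, 0.5, -0.2]
grip_width: 64.4
finger_force: 0.0
```

Run:
```python
from h import *
im=bot.capture('top'); s=bot.capture('side'); o=np.zeros((480,800,3),np.uint8)
cv2.imwrite('pics/t4.png',np.vstack([im[150:380,20:560],s[150:400,180:][:, :460][:, :460] if 0 else cv2.copyMakeBorder(s[130:400,180:600],0,0,0,120,cv2.BORDER_CONSTANT)])[:,:,::-1])
```

```text
(no output)
```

View pics/t4.png

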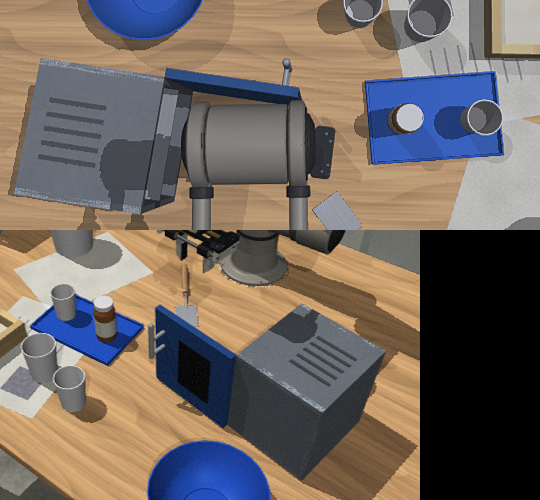

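The door's top edge (168,68)–(299,88) lies in line with the cabinet's side edge, so it is square. The jar and cup are upright, and the arm touches nothing.

```bash
python3 -c "
from plant import bot
print(bot.close_job())"
```

```text
the job is handed in; nothing more can be done
None
```

The amber jar stands upright in the blue tray beside the cup, the cabinet door is open square to the cabinet, the pots were left alone, and the job is handed in at about 24 s.

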